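# Stand the round-bottomed bud vase in its ring

### The job

The little white round-bottomed bud vase has been left leaning in a wooden date bowl on the sideboard. Stand it upright in its white ceramic ring stand (the ring with the hole, not the flat coaster), set down gently and not dropped, and let go. Leave the tall glass jar where it is.

Things in the scene. Friction and masses are not known exactly. Their poses are not given: they have to be found in the camera images.
- vase: White ceramic bud vase: ball 64 mm across, round neck 22 mm thick, 160 g. Origin: centre of the ball; z runs up the neck, which is straight from 36 mm to its open top at 105 mm. Weighted to balance about the ball's centre, it keeps any lean it is left at. It starts with its ball in bowl_a, origin 44 mm up, the neck leaning about 28 degrees from vertical, roughly towards the robot.
- bowl_a: Loose wooden date bowl that holds the vase at the start, 124 mm across the rim, 48 mm high, 350 g. The vase's ball sits in the middle and the neck stands free of the rim. Origin at the centre of its underside, z up. Its twin on the other side holds dates.
- ring_stand: Loose flat white ceramic ring, 76 mm outside diameter, 20 mm high, with a round hole 44 mm in diameter right through; 250 g. Origin at the centre of its underside, z up. The vase's ball sits in the hole: seated, the vase's origin is 43 mm above the ring's origin.
- jar: Tall glass apothecary jar with an aluminium lid, 100 mm in diameter, 249 mm high, standing at one side of the work. Origin at the centre of its underside, z up. To be left alone.
There are look-alikes about, which are no part of the job. There is more than one size of the vase; the one meant has the size given above. There is more than one size of the ring_stand; the one meant has the size given above.

How it is judged (in metres and radians):
At the end, for the whole second after the job is handed in: The vase's ball is seated in the ring stand's hole (ball centre within 10 mm of the ring's axis and 36 to 50 mm above the ring's origin), neck up and within 13 degrees of vertical, at rest, with the ring lying flat on the sideboard (within 6 degrees and 10 mm) (horizontal distance between vase and ring_stand below 0.01 m and z of vase in the frame of ring_stand between 0.036 and 0.05 m and angle between vase's own z axis and vertical below 0.23 rad and angle between ring_stand's own z axis and vertical below 0.1 rad and height (world z) of ring_stand below 0.01 m and linear speed of vase below 0.03 m/s and angular speed of vase below 0.2 rad/s); the robot touches nothing.
It fails at once if the vase is dropped or knocked loose: it moves faster than 0.6 m/s (a fall of about 18 mm) while the fingers do not touch it (linear speed of vase above 0.6 m/s and contact force between vase and the fingers below 0.05 N).
It fails at once if the glass jar is pushed more than 30 mm (distance of jar from where it was at the start of the episode above 0.03 m).
It also fails if it takes over 40 s, if anything falls off the work surface, if the arm or the gripper's body presses on something with over 40 N, if the wrist force passes 120 N, or if a joint passes its speed limit or range.

### The arm

A 6-joint arm with a two-finger parallel gripper is mounted at the origin on the work surface. World frame = base frame: x ahead of the robot, y to its left, z up, the work surface at z = 0. Lengths are in mm, angles in rad, forces in N, time in s.
With the tool pointing down it reaches from about 400 to 925 mm from the base axis. Payload 12.5 kg.
Tool frame: the origin (TCP) lies midway between the tips of the shut fingers; the grasp point (between the pads) lies 19 mm behind it; z points along the fingers, y is the line along which they close (so a half turn about z gives the same grasp; the last joint's range is limited). The gripper opens to 95 mm and grips with 3 to 60 N. Pads are 20 mm wide; open, the fingers measure 119 mm over their backs; the gripper's body (75 mm by 180 mm) begins 59 mm behind the grasp point.
Start: joints at [-1.255, 0.491, 1.559, -0, 1.092, -0.106], TCP at [255.901, -570.229, 214.661] pointing down, gripper open.
Joint ranges: [-3.1, 3.1], [-0.84, 2.19], [0.05, 2.79], [-1.13, 4.28], [0.06, 2.93], [-2.69, 2.69]. Speed limits (rad/s): [2.22, 2.22, 2.79, 3.14, 3.14, 3.14].

### API

Orientations are given as [roll, pitch, yaw] about the fixed x, y, z axes, in that order (R = Rz(yaw) Ry(pitch) Rx(roll)).
In Python, from cell import * gives the robot as it stands.
- The arm moves only by the tool servo_tool, never from a script. Its argument "moves" is one flat list of numbers, 5 for each row, row after row: the shift along the world's x, y, z as a fraction of full scale, then the turn about the world's z as a fraction of full scale, then the opening, from 0 (shut) to 1 (fully open). A call has 1 to 12 rows; each row is the pose to reach, as a shift and turn from the pose commanded when the call began, turning the shorter way round; what a row does not reach only later rows make up. Full scale, the value 1, is 400 mm for a shift and 180 degrees for a turn. A row lasts 1/12 s, in which the tool goes at most 41.7 mm and 7.16 degrees, less where a joint would pass 70% of its speed; a pose out of reach is approached as far as the arm can. A call with a number of a shift or a turn outside -1 to 1 is refused whole. A call with a gripper value outside its range is refused whole. The fingers move at their own pace and stop on an object; the grip force is fixed at half the most. Time passes only in rows, so rows that repeat a pose let the fingers close. It gives the time, the measured TCP pose, the force, the opening and the grip force at its end, in the units of the state.
- state(): the state, without advancing time (a new reading comes with each control period).
- read_camera(name): name is "side" or "top"; returns (picture, depth): 480x640x3 uint8, blue, green, red; 480x640 float32, mm along the optical axis (not along the pixel's ray), 0 where there is no reading.
- get_calibration(name): a dict with "K" (3x3 intrinsics, pixels), "R" (3x3) and "t" (3): a world point X has camera coordinates R X + t. Camera axes: x right, y down, z forward; pixel columns grow to the right and rows downward; lengths in mm; the calibration is good to about 2 mm. A picture is of the moment at which its call begins. get_calibration takes no time and is no camera call.
- job_done(): hands the job in; it is judged then, once.
The state is a dict: "t": time; "joints": joint angles; "qvel": joint speeds; "tau": joint torques, N m; "eef_pos": TCP position; "tcp_rot": TCP orientation; "ft_force": force on the tool from outside, world axes, zero at the start; "moment": the same for the moment, N m; "opening": opening from 0.0 (shut) to 1.0 (fully open); "grip_force": force on a finger pad.
Only numpy, scipy, OpenCV 4.12 (cv2) and the standard library are available. Lean on these libraries where they do the work, as an engineer would, in place of code of your own. Each camera call takes 0.05 s, during which the arm holds its last target. There are 200 camera calls.

## Working session

There is one attempt and no reset: what is moved stays moved. The work goes in short steps, Python scripts to look and compute and a tool call to move; the robot and the scene stay as the last step left them, time stands still between calls to the robot, and variables do not carry over. Pictures are saved under pics/ and viewed, at most 10 in all, crops included, and the job is handed in when it is done.

Besides the shell and the picture viewer there is one more tool, called after ">>>" by a JSON object that holds its "fn" and its "kwargs". servo_tool: Moves the arm, as the interface text tells. Its arguments: {"type":"object","properties":{"moves":{"type":"array"}},"required":["moves"]}

```bash
mkdir -p pics; cat > h.py <<'E'
from cell import *
import numpy as np, cv2
def pts(name,d):
    c=get_calibration(name);K=np.array(c["K"]);R=np.array(c["R"]);t=np.array(c["t"]).ravel()
    v,u=np.mgrid[:480,:640]
    P=np.stack([(u-K[0,2])/K[0,0]*d,(v-K[1,2])/K[1,1]*d,d],-1)
    W=(P-t)@R; W[d==0]=np.nan
    return W
E
python3 - <<'E'
from h import *
for n in("top","side"):
    p,d=read_camera(n);cv2.imwrite(f"pics/{n}0.png",p);np.save(f"{n}0.npy",d)
    c=get_calibration(n);print(n,-np.array(c["R"]).T@np.array(c["t"]).ravel())
s=state();print(s["t"],s["eef_pos"],s["tcp_rot"])
E
```

```text
top [ 520.96227906  -25.65640494 1000.46159993]
side [ 432.20365746 1068.56886283 1243.83007672]
0.1 [ 255.84774894 -570.00017233  214.11945242] [-3.14061525e+00 -9.96028043e-05  4.21826047e-01]
```

View pics/top0.png

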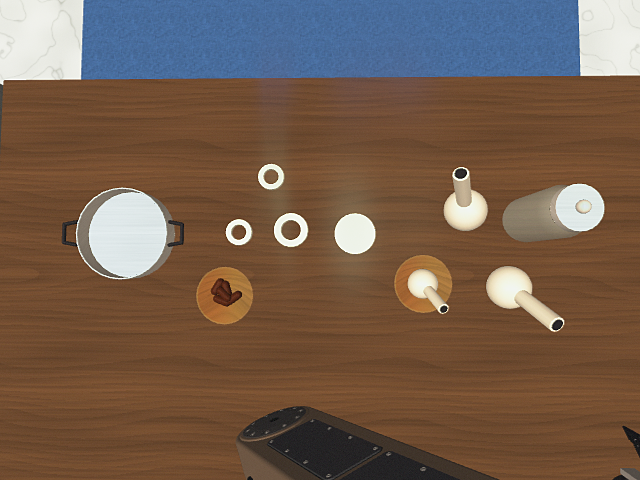

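View pics/side0.png

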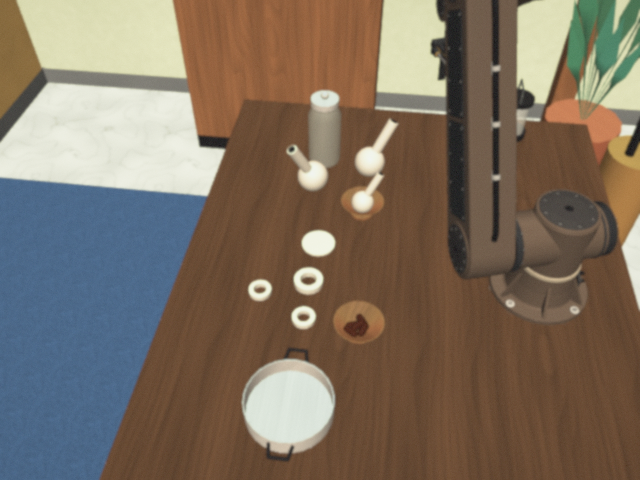

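The top view shows these things:
- **Vases:** a small one in bowl_a with its ball at (423,283) and neck tip at (443,309), and larger ones at (465,210) and (509,287).
- **Rings:** (271,177) and (238,232) look small and (291,230) looks large. The flat coaster is at (355,233).
- **Jar:** (578,207).

By the description I choose the vase at (423,283) and the ring at (291,230). I'll check both by size and in a crop.

```bash
python3 - <<'E'
from h import *
from scipy.optimize import least_squares
p=cv2.imread("pics/top0.png");d=np.load("top0.npy");W=pts("top",d)
def sphere(u,v,r,zlo=-1e9):
    m=np.zeros((480,640),np.uint8);cv2.circle(m,(u,v),r,1,-1)
    X=W[(m>0)&(W[...,2]>zlo)]
    f=least_squares(lambda q:np.linalg.norm(X-q[:3],axis=1)-q[3],[*X.mean(0)-[0,0,25],35],loss="soft_l1")
    return f.x
for n,a in dict(small=(420,280,9),b=(465,213,15),c=(507,284,16)).items():print(n,sphere(*a).round(1))
hsv=cv2.cvtColor(p,cv2.COLOR_BGR2HSV)
for u,v in((271,177),(238,232),(291,230),(355,233)):
    s=np.s_[v-25:v+25,u-25:u+25]
    m=np.zeros((480,640),bool);m[s]=(W[s][...,2]>10)
    n,l,st,ce=cv2.connectedComponentsWithStats(m.astype(np.uint8))
    k=max(range(1,n),key=lambda i:st[i,4]) if n>1 else None
    if k is None: print(u,v,"flat");continue
    X=W[l==k];X=X[X[:,2]>np.median(X[:,2])-3]
    c,r=cv2.minEnclosingCircle(X[:,:2].astype(np.float32));print(u,v,np.round(c,1),"D",2*r,"z",np.median(X[:,2]),"n",len(X), "mid",(X[:,:2].max(0)+X[:,:2].min(0))/2,"ext",np.ptp(X[:,:2],axis=0))
    # robust edge fit: inner/outer
for n,(u,v) in dict(sv=(443,309),bv=(461,173),cv=(557,325)).items():
    print(n,"tip",np.nanmax(W[v-8:v+9,u-8:u+9,2]), )
# neck points of small vase
s=W[285:318,425:452];X=s[(s[...,2]>80)];print("neck",len(X));
f=X[:,2]
for a in range(80,145,10):
    Y=X[(f>=a)&(f<a+10)]
    if len(Y):print(a,Y.mean(0).round(1),len(Y))
a=p[130:350,220:620];cv2.imwrite("pics/crop.png",cv2.resize(a,None,fx=2,fy=2,interpolation=2))
E
```

```text
small [ 478.7 -217.9   43.1   32.9]
b [ 638.3 -308.6   46.8   45.8]
c [ 471.6 -397.6   47.6   44.4]
271 177 [715.2 114.1] D 58.61874771118164 z 16.056692355350346 n 336 mid [714.94410984 114.00315491] ext [57.19746647 56.77281856]
238 232 [590.4 185.3] D 58.334625244140625 z 16.02404847181197 n 341 mid [590.97386151 184.94697318] ext [56.25184795 56.81372003]
291 230 [595.2  68.1] D 75.51654815673828 z 20.667944261377734 n 578 mid [595.32942354  67.93291502] ext [73.73962492 73.70028031]
355 233 [566.  -99.1] D 29.4538631439209 z 11.015029540037936 n 28 mid [561.42671446 -98.73730593] ext [17.89052067 28.81080922]
sv tip 143.66719695721943
bv tip 186.9157795600565
cv tip 186.34518158952338
neck 311
80 [ 466.8 -220.4   84.8] 35
90 [ 461.3 -221.9   94.9] 35
100 [ 457.  -224.7  104.8] 42
110 [ 452.2 -226.9  115.4] 38
120 [ 447.3 -229.4  124.5] 38
130 [ 437.9 -235.2  135.6] 110
140 [ 438.7 -234.2  141.2] 13
```

View pics/crop.png

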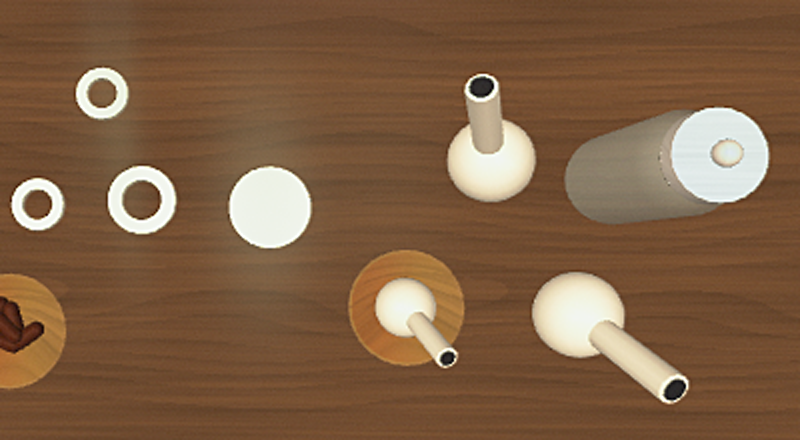

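The crop confirms the choice. The bowl vase has a 33 mm ball radius (the others are 45), and the ring at (291,230) is 75 mm across and 20 high. The lean azimuth is about 203.5°. The plan is to close the vertical pads along the lean plane, so they right the neck while the ball pivots in the bowl.

>>> {"fn": "servo_tool", "kwargs": {"moves": [0.08,0.14,0.03,0.04,1,0.16,0.28,0.04,0.08,1,0.24,0.42,0.04,0.12,1,0.31,0.55,0.04,0.16,1,0.38,0.67,0.04,0.2,1,0.44,0.78,0.04,0.24,1,0.4745,0.8447,0.04,0.28,1,0.4745,0.8447,0.04,0.32,1,0.4745,0.8447,0.04,0.36,1,0.4745,0.8447,0.04,0.41,1,0.4745,0.8447,0.04,0.46,1,0.4745,0.8447,0.04,0.496,1]}}

```text
t: 1.1
eef_pos: [446.2, -231.0, 230.5]
tcp_rot: [-3.141, -0.0, 1.931]
ft_force: [0.2, 0.1, -0.5]
opening: 0.998
grip_force: 0.0
```

>>> {"fn": "servo_tool", "kwargs": {"moves": [0,0,0,0,1,0,0,0,0,1]}}

```text
t: 1.27
eef_pos: [445.6, -232.3, 230.5]
tcp_rot: [-3.141, -0.0, 1.918]
ft_force: [0.4, -0.4, 0.0]
opening: 0.997
grip_force: 0.0
```

>>> {"fn": "servo_tool", "kwargs": {"moves": [0,0,-0.05,0.02,1,0,0,-0.1,0.02,1,0,0,-0.15,0.02,1,0,0,-0.2,0.02,1,0,0,-0.24,0.02,1,0,0,-0.28,0.02,1,0,0,-0.31,0.02,1,0,0,-0.331,0.02,1,0,0,-0.331,0.02,1,0,0,-0.331,0.02,1]}}

```text
t: 2.1
eef_pos: [445.6, -232.5, 98.2]
tcp_rot: [-3.141, -0.001, 1.982]
ft_force: [-0.3, 0.0, -0.4]
opening: 0.999
grip_force: 0.0
```

```bash
python3 - <<'E'
from h import *
p,d=read_camera("side");cv2.imwrite("pics/s1.png",cv2.resize(p[100:260,260:480],None,fx=3,fy=3,interpolation=2))
E
```

```text
(no output)
```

View pics/s1.png

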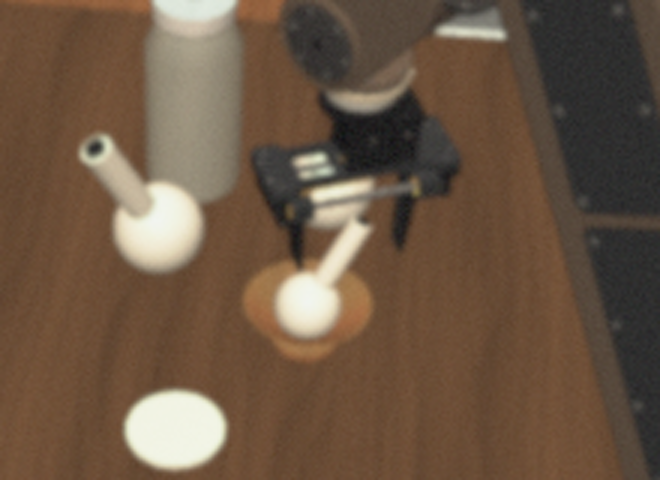

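The neck lies between the two open fingers, seen at crop (298,250) and (402,235), with the neck at (345,245). Next I move over the ball's axis and then close slowly.

>>> {"fn": "servo_tool", "kwargs": {"moves": [0.01,0.0045,0,0,1,0.02,0.009,0,0,1,0.03,0.0135,0,0,1,0.04,0.018,0,0,1,0.05,0.0225,0,0,1,0.06,0.027,0,0,1,0.07,0.031,0,0,1,0.078,0.0345,0,0,1,0.083,0.0365,0,0,1,0.083,0.0365,0,0,0.9,0.083,0.0365,0,0,0.85,0.083,0.0365,0,0,0.8]}}

```text
t: 3.15
eef_pos: [478.8, -217.8, 98.2]
tcp_rot: [-3.142, -0.0, 1.985]
ft_force: [-1.6, -0.3, 0.2]
opening: 0.848
grip_force: 0.3
```

>>> {"fn": "servo_tool", "kwargs": {"moves": [0,0,0,0,0.75,0,0,0,0,0.7,0,0,0,0,0.65,0,0,0,0,0.6,0,0,0,0,0.55,0,0,0,0,0.5,0,0,0,0,0.46,0,0,0,0,0.42,0,0,0,0,0.38,0,0,0,0,0.35,0,0,0,0,0.32,0,0,0,0,0.3]}}

```text
t: 4.15
eef_pos: [478.9, -217.7, 98.2]
tcp_rot: [3.141, 0.0, 1.985]
ft_force: [-0.6, -0.3, 0.3]
opening: 0.316
grip_force: 0.2
```

```bash
python3 - <<'E'
from h import *
p,d=read_camera("side");cv2.imwrite("pics/s2.png",cv2.resize(p[100:260,260:480],None,fx=3,fy=3,interpolation=2))
E
```

```text
(no output)
```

View pics/s2.png

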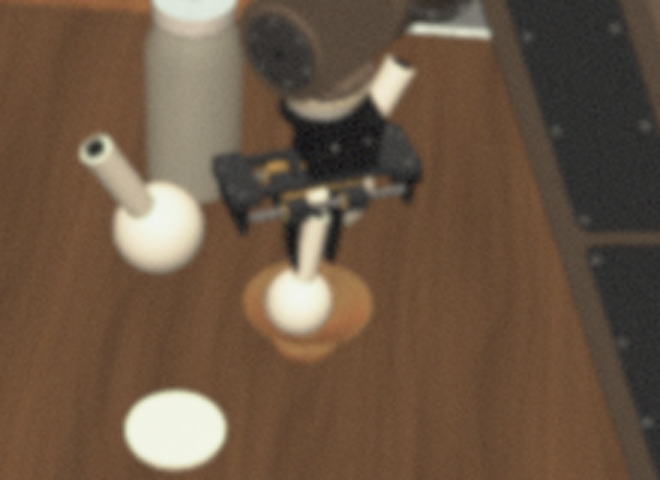

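The neck is nearly upright between the fingers, at crop (312,240). Now I close fully and lift.

>>> {"fn": "servo_tool", "kwargs": {"moves": [0,0,0,0,0.26,0,0,0,0,0.22,0,0,0,0,0.15,0,0,0,0,0,0,0,0,0,0,0,0,0,0,0,0,0,0,0,0]}}

```text
t: 4.78
eef_pos: [479.0, -217.7, 98.3]
tcp_rot: [3.141, 0.0, 1.985]
ft_force: [0.9, -0.3, 0.6]
opening: 0.229
grip_force: 30.0
```

>>> {"fn": "servo_tool", "kwargs": {"moves": [0,0,0.01,0,0,0,0,0.03,0,0,0,0,0.05,0,0,0,0,0.08,0,0,0,0,0.11,0,0,0,0,0.14,0,0,0,0,0.16,0,0,0,0,0.17,0,0,0,0,0.175,0,0,0,0,0.175,0,0,0,0,0.175,0,0]}}

```text
t: 5.7
eef_pos: [478.7, -217.6, 167.9]
tcp_rot: [-3.141, -0.001, 1.985]
ft_force: [-0.0, 0.4, -1.8]
opening: 0.231
grip_force: 30.0
```

>>> {"fn": "servo_tool", "kwargs": {"moves": [0.01,0.025,0,0,0,0.03,0.075,0,0,0,0.06,0.15,0,0,0,0.095,0.23,0,0,0,0.13,0.32,0,0,0,0.165,0.41,0,0,0,0.2,0.49,0,0,0,0.232,0.57,0,0,0,0.26,0.64,0,0,0,0.28,0.69,0,0,0,0.2915,0.7143,0,0,0,0.2915,0.7143,0,0,0]}}

```text
t: 6.7
eef_pos: [595.7, 70.2, 167.6]
tcp_rot: [-3.141, -0.0, 1.987]
ft_force: [0.1, -0.1, -2.1]
opening: 0.228
grip_force: 30.0
```

>>> {"fn": "servo_tool", "kwargs": {"moves": [0,0,0,0,0,0,0,0,0,0,0,0,0,0,0]}}

```text
t: 6.95
eef_pos: [595.2, 66.9, 168.3]
tcp_rot: [-3.141, -0.0, 1.983]
ft_force: [0.0, 1.0, -1.7]
opening: 0.227
grip_force: 30.0
```

```bash
python3 - <<'E'
from h import *
from scipy.optimize import least_squares
p,d=read_camera("side");W=pts("side",d);np.save("s3.npy",d)
v0,v1,u0,u1=180,320,250,370
cv2.imwrite("pics/s3.png",cv2.resize(p[v0:v1,u0:u1],None,fx=4,fy=4,interpolation=2))
g=(W[...,2]>86)&(W[...,2]<140)&(abs(W[...,0]-595)<40)&(abs(W[...,1]-68)<40)&(p.min(-1)>110)
X=W[g];f=least_squares(lambda q:np.linalg.norm(X-q,axis=1)-32,[595,68,113],loss="soft_l1",f_scale=2);print("ball",f.x.round(1),len(X))
g=(W[...,2]>16)&(W[...,2]<26)&(abs(W[...,0]-595)<60)&(abs(W[...,1]-68)<60)&(p.min(-1)>110)
X=W[g];c,r=cv2.minEnclosingCircle(X[:,:2].astype(np.float32));print("ring",c,2*r,len(X),X[:,:2].min(0),X[:,:2].max(0))
# initial side picture, ring and vase ball in same camera
p0=cv2.imread("pics/side0.png");W0=pts("side",np.load("side0.npy"))
g=(W0[...,2]>15)&(W0[...,2]<26)&(abs(W0[...,0]-595)<50)&(abs(W0[...,1]-68)<50)&(p0.min(-1)>110)
X=W0[g];c,r=cv2.minEnclosingCircle(X[:,:2].astype(np.float32));print("ring0",c,2*r,X[:,:2].min(0),X[:,:2].max(0),np.median(X[:,2]))
X=W0[352>0 and np.s_[193:211,354:372]].reshape(-1,3);X=X[(np.linalg.norm(X-[479,-218,43],axis=1)<38)]
f=least_squares(lambda q:np.linalg.norm(X-q,axis=1)-32,[479,-218,43],loss="soft_l1",f_scale=2);print("ball0",f.x.round(1),len(X))
print(state()["eef_pos"])
E
```

```text
ball [597.3  67.9 111.7] 389
ring (598.9733276367188, 71.3011703491211) 82.08850860595703 333 [560.77986759  30.26945453] [634.78975479 112.33995001]
ring0 (596.6815185546875, 70.2934799194336) 79.6466064453125 [560.02352989  31.8420265 ] [634.71353179 107.96615176] 19.39095450075329
ball0 [ 481.4 -216.6   42.8] 291
[595.25891444  66.88684595 168.31525309]
```

View pics/s3.png

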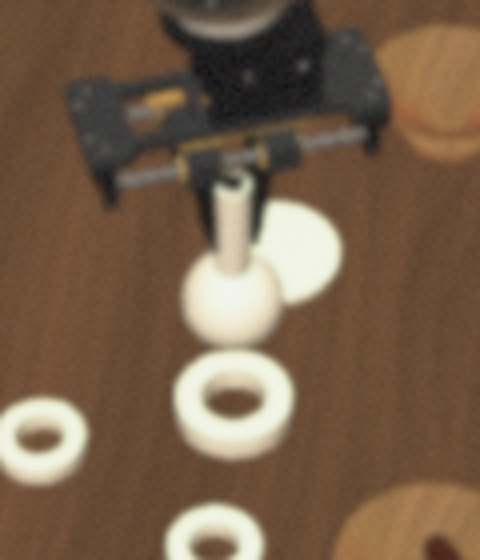

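The vase hangs upright and centred over the ring, with its ball at crop (232,298) and the ring at (235,403). I shift y by +1.2 mm and lower.

>>> {"fn": "servo_tool", "kwargs": {"moves": [0,0.003,-0.02,0,0,0,0.003,-0.045,0,0,0,0.003,-0.07,0,0,0,0.003,-0.095,0,0,0,0.003,-0.115,0,0,0,0.003,-0.13,0,0,0,0.003,-0.142,0,0,0,0.003,-0.15,0,0,0,0.003,-0.155,0,0,0,0.003,-0.16,0,0,0,0.003,-0.163,0,0,0,0.003,-0.163,0,0]}}

```text
t: 8.0
eef_pos: [595.5, 69.2, 103.1]
tcp_rot: [3.141, 0.0, 1.985]
ft_force: [1.2, 0.2, -1.3]
opening: 0.225
grip_force: 30.0
```

>>> {"fn": "servo_tool", "kwargs": {"moves": [0,0,-0.0025,0,0,0,0,-0.005,0,0,0,0,-0.0075,0,0,0,0,-0.0075,0,0]}}

```text
t: 8.33
eef_pos: [595.4, 69.2, 99.9]
tcp_rot: [-3.142, -0.0, 1.985]
ft_force: [-0.4, 0.0, -3.1]
opening: 0.228
grip_force: 30.0
```

>>> {"fn": "servo_tool", "kwargs": {"moves": [0,0,-0.0025,0,0,0,0,-0.0025,0,0]}}

```text
t: 8.5
eef_pos: [595.6, 69.1, 99.1]
tcp_rot: [3.141, 0.0, 1.985]
ft_force: [-0.5, -1.0, -0.1]
opening: 0.226
grip_force: 30.0
```

>>> {"fn": "servo_tool", "kwargs": {"moves": [0,0,-0.0025,0,0,0,0,-0.0025,0,0]}}

```text
t: 8.67
eef_pos: [595.9, 69.0, 98.6]
tcp_rot: [3.141, 0.001, 1.985]
ft_force: [-0.1, -1.4, 5.5]
opening: 0.225
grip_force: 30.0
```

Contact: +5.5 N upward. I release gently.

>>> {"fn": "servo_tool", "kwargs": {"moves": [0,-0.001,0,0,0.0,0,-0.001,0,0,0.22,0,-0.001,0,0,0.25,0,-0.001,0,0,0.28,0,-0.001,0,0,0.32,0,-0.001,0,0,0.38,0,-0.001,0,0,0.45,0,-0.001,0,0,0.5,0,-0.001,0,0,0.5]}}

```text
t: 9.42
eef_pos: [595.5, 68.8, 98.0]
tcp_rot: [-3.142, -0.0, 1.985]
ft_force: [0.8, 0.2, 0.0]
opening: 0.488
grip_force: 0.0
```

```bash
python3 - <<'E'
from h import *
p,d=read_camera("side")
cv2.imwrite("pics/s4.png",cv2.resize(p[180:320,250:370],None,fx=4,fy=4,interpolation=2))
E
```

```text
(no output)
```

View pics/s4.png

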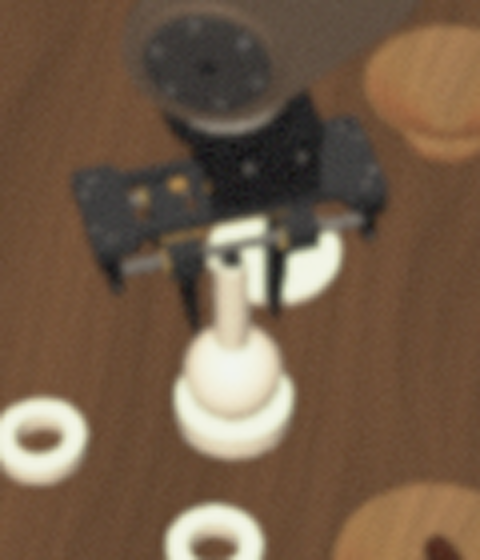

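The vase is free and upright, its ball seated in the ring at crop (233,375). I raise the gripper clear.

>>> {"fn": "servo_tool", "kwargs": {"moves": [0,0,0.01,0,0.6,0,0,0.03,0,0.7,0,0,0.06,0,0.7,0,0,0.1,0,0.7,0,0,0.15,0,0.7,0,0,0.2,0,0.7,0,0,0.25,0,0.7,0,0,0.28,0,0.7,-0.05,-0.08,0.3,0,0.7,-0.1,-0.16,0.3,0,0.7,-0.15,-0.25,0.3,0,0.7,-0.2,-0.34,0.3,0,0.7]}}

```text
t: 10.47
eef_pos: [514.4, -68.1, 219.0]
tcp_rot: [3.141, 0.001, 1.986]
ft_force: [0.8, -0.2, 0.4]
opening: 0.701
grip_force: 0.0
```

>>> {"fn": "servo_tool", "kwargs": {"moves": [-0.03,-0.08,0,0,0.7,-0.03,-0.08,0,0,0.7,-0.03,-0.08,0,0,0.7,-0.03,-0.08,0,0,0.7]}}

```text
t: 10.8
eef_pos: [503.7, -99.1, 218.6]
tcp_rot: [3.141, 0.0, 1.984]
ft_force: [-0.1, 0.4, -0.2]
opening: 0.7
grip_force: 0.0
```

```bash
python3 - <<'E'
from h import *
from scipy.optimize import least_squares
p,d=read_camera("top");W=pts("top",d);cv2.imwrite("pics/t5.png",p)
a=(p.min(-1)>90)&(abs(W[...,0]-595)<60)&(abs(W[...,1]-68)<60)
X=W[a&(W[...,2]>45)&(W[...,2]<80)];f=least_squares(lambda q:np.linalg.norm(X-q,axis=1)-32,[595,68,43],loss="soft_l1",f_scale=2);print("ball",f.x.round(1),len(X))
X=W[a&(W[...,2]>140)];print("top",np.median(X,0),(X.min(0)+X.max(0))/2,len(X))
X=W[a&(W[...,2]>16)&(W[...,2]<24)];c,r=cv2.minEnclosingCircle(X[:,:2].astype(np.float32));print("ring",c,2*r)
E
```

```text
ball [595.5  68.5  43.3] 542
top [594.11180552  66.35538976 148.19725725] [595.27377308  66.46123065 146.64514337] 54
ring (595.0493774414062, 68.27519226074219) 75.75445556640625
```

View pics/t5.png

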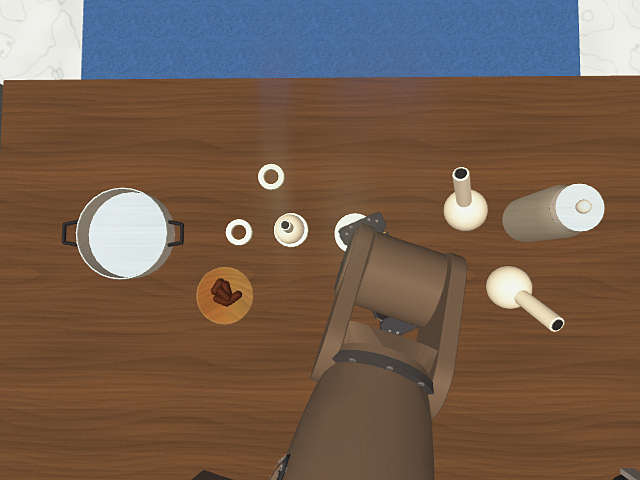

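The vase is at (291,229), seated within 1 mm of the ring's axis and leaning about 1°. The jar at (578,207) hasn't moved, and the arm is clear.

```bash
python3 -c "
from cell import *
print(job_done())"
```

```text
the job is handed in; nothing more can be done
None
```

The bud vase stands upright in the 76 mm ring stand, set down gently and released, with the glass jar unmoved; the job is handed in at about 11 s, and no verdict came back.

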